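Lock the two loose spoke nipples of a tube-mixer wheel

ROBOT

A 6-joint arm with a two-finger parallel gripper is mounted at the origin on the work surface. World frame = base frame: x ahead of the robot, y to its left, z up, the work surface at z = 0. Lengths are in m, angles in rad, forces in N, time in s.
With the tool pointing down it reaches from about 0.25 to 0.725 m from the base axis. Payload 4 kg.
Tool frame: the origin (TCP) lies on the front face of the gripper's body, between the roots of the fingers; the fingertips stand 73 mm ahead of it and the grasp point (between the pads) lies 54 mm ahead of it; z points along the fingers, y is the line along which they close (so a half turn about z gives the same grasp; the last joint's range is limited). The gripper opens to 85 mm and grips with 20 to 120 N. Pads are 22 mm wide; open, the fingers measure 114 mm over their backs; the gripper's body (76 mm by 85 mm) begins 54 mm behind the grasp point. The pads swing forward as they close: fully open they stand 13 mm farther back than shut.
Start: joints at [0, 0.241, 0.005, 1.335, 0, 1.571], TCP at [0.5, -0, 0.304] pointing down, gripper open.
Joint ranges: [-2.72, 2.72], [-1.05, 1.87], [-1.09, 1.28], [-1.99, 2.15], [-1.42, 1.44], [-3.14, 3.14]. Speed limits (rad/s): [2.79, 2.79, 3.14, 3.14, 3.14, 3.14].

INTERFACE

Orientations are given as a unit quaternion [x, y, z, w].
In Python, from workcell import bot gives the robot as it stands. The module is installed in compiled form; this text tells all that it offers.
- The arm moves only by the tool step_arm, never from a script. Its argument "rows" is a list of rows, each a list of 2 entries, a list of its own where there are three numbers: the shift along the tool's x, y, z in mm, then the turn about the tool's z in degrees. A call has 1 to 12 rows; each row is the pose to reach, as a shift and turn from the pose commanded when the call began, along the tool's axes at that moment; what a row does not reach only later rows make up. A row lasts 1/8 s, in which the tool goes at most 62.5 mm and 10.7 degrees, less where a joint would pass 70% of its speed; a pose out of reach is approached as far as the arm can. A call with a gripper value outside its range is refused whole. "claw" is the gripper's target within -1 to 1 (shut at 1, half-way at 0, fully open at -1), set as the call begins (left out, the last holds). The fingers move at their own pace and stop on an object; the grip force is fixed at half the most. Time passes only in rows, so rows that repeat a pose let the fingers close. It gives the time, the measured TCP pose, the force, the opening and the grip force at its end, in the units of the state.
- bot.get_obs(): the state, without advancing time (a new reading comes with each control period).
- bot.camera(name): name is "scene" or "side" or "wrist"; returns (picture, depth): 420x560x3 uint8, red, green, blue; 420x560 float32, m along the optical axis (not along the pixel's ray), 0 where there is no reading.
- bot.camera_params(name): a dict with "fx", "fy", "cx", "cy" (pixels), "pose" (4x4, takes a point from camera to world coordinates). Camera axes: x right, y up, looking along -z (the intrinsics and any distortion apply to the point x, -y, -z); pixel columns grow to the right and rows downward; lengths in m; the calibration is good to about 2 mm. The wrist camera is an equidistant fisheye: a pixel r from the principal point sees the ray r / f radians off the axis. A picture is of the moment at which its call begins: read the wrist's pose just before it. camera_params takes no time and is no camera call; for the wrist camera it gives the pose at the moment of the call.
- bot.job_done(): hands the job in; it is judged then, once.
Trained networks look in the newest picture that a camera, given by its name, has taken for a name from the list of things; names that differ only in an ending like _2 or _b are one class to them, and where a whole thing is asked for, a point or a joint stands for the part that bears it (a point fixed in the world has none). Each returns a list of dicts, best first, with "score" (0 to 1); they miss things now and then, are a little off and sometimes report something else, mostly with a low value. They report only what shows in the picture. A call takes as long as a camera call. They do not tell look-alikes from the thing itself.
- bot.trace(target, camera): "pixels" (420x560 bool, what is visible of it) and "uv" ([column, row] in pixels, amid what is visible of it).
The state is a dict: "clock": time; "joint_pos": joint angles; "joint_vel": joint speeds; "tau": joint torques, N m; "eef_pos": TCP position; "tool_rot": TCP orientation; "ft_force": force on the tool from outside, world axes, zero at the start; "ft_torque": the same for the moment, N m; "grip_width": finger opening in m; "grasp_force": force on a finger pad.
Only numpy, scipy, OpenCV 4.12 (cv2) and the standard library are available. Lean on these libraries where they do the work, as an engineer would, in place of code of your own. Each camera call takes 0.05 s, during which the arm holds its last target. There are 200 camera calls.

TASK

Two of the five spoke nipples on the mixer wheel have been left loose: their tabs lie across their spokes instead of along them. Going clockwise round the rim from the ear that sticks out of it, give the first loose nipple one quarter turn clockwise (seen from above), then the second loose one likewise, so that each tab ends in line with its spoke, and let go. Do not knock over the vial standing on the hub.

Things in the scene. Friction and masses are not known exactly. Their poses are not given: they have to be found in the camera images.
- wheel: Fixed five-spoked wheel, level on a round blue stand. Origin: on the table under its centre, z up. Rim 85 to 115 mm radius, top 45 mm up; hub 36 mm radius, top 42 mm up. A flat ear on the rim points along +x, to 160 mm. Five nipples stand on the rim 100 mm from the centre, at 36, 108, 180, 252, 324 deg clockwise from the ear; those at 108, 252, 324 are tight, tab along the spoke, and do not turn.
- nipple_first (a joint): First loose nipple, 36 deg clockwise from the ear: upright dark steel tab 36 mm long, 12 thick, from 53 to 89 mm above the table, on a brass collar of 26 mm diameter, 8 mm high, on the rim. Turns about its own upright axis without rising. Rad, growing clockwise from above: 0 = tab across its spoke, 1.57 = in line with it (locked). Starts within 0.12 of 0; stops at -0.35 and 2.8.
- nipple_second (a joint): Second loose nipple, 180 deg from the ear (opposite it), a tight one between it and the first. Same shape, sizes, values, start range and stops as the first. All are plain metal alike; the loose ones turn with light friction (0.06 N m) and stay where they are left.
- vial: Small white jar-shaped vial with a cap, 26 mm diameter, 36 mm tall, standing loose on the hub. Origin: centre of its underside, z up.
Things that resemble listed ones, but are neither listed nor needed, are in the scene too. What is meant by the vial is not pink, and is the larger of those in its own colour.

How it is judged:
By the outcome, as a careful person would: the job done as asked, in the order asked, and still so for the second after the job is handed in, with the robot touching nothing.
It also fails if it takes over 48 s, if anything falls off the work surface, if the arm or the gripper's body presses on something with over 40 N, if the wrist force passes 120 N, or if a joint passes its speed limit or range.

## Working session

There is one attempt and no reset: what is moved stays moved. The work goes in short steps, Python scripts to look and compute and a tool call to move; the robot and the scene stay as the last step left them, time stands still between calls to the robot, and variables do not carry over. Pictures are saved under pics/ and viewed, at most 10 in all, crops included, and the job is handed in when it is done.

Besides the shell and the picture viewer there is one more tool, called after "Request:" as name([rows], argument=value, ...), one row to a line, values as JSON. step_arm: Moves the arm, as the interface text tells. Its arguments: {"type":"object","properties":{"rows":{"type":"array"},"claw":{"type":"number"}},"required":["rows"]}

```bash
mkdir -p pics
cat > h.py <<'E'
from workcell import bot
import numpy as np, cv2
def world(cam,uv,d,p):
    u,v=np.asarray(uv,float).T
    x=(u-p['cx'])/p['fx'];y=(v-p['cy'])/p['fy']
    if cam=='wrist':
        r=np.hypot(x,y);s=np.where(r>1e-9,np.tan(r)/np.maximum(r,1e-9),1);x,y=x*s,y*s
    P=np.c_[x*d,-y*d,-d,np.ones(len(d))]
    return (P@np.array(p['pose']).T)[:,:3]
def snap(cam,f=None):
    p=bot.camera_params(cam);im,d=bot.camera(cam)
    if f: cv2.imwrite('pics/'+f,im[:,:,::-1])
    return p,im,d
def cloud(cam,f=None):
    p,im,d=snap(cam,f);v,u=np.nonzero(d>0)
    return p,im,d,world(cam,np.c_[u,v],d[v,u],p),np.c_[u,v]
E
python3 - <<'E'
from h import *
ims=[]
for c in ['scene','side','wrist']:
    p,im,d,W,uv=cloud(c);ims.append(im)
    print(c,{k:p[k] for k in('fx','cx','cy')},np.round(p['pose'],3).tolist())
    np.savez(c+'.npz',W=W,uv=uv,im=im)
    for t in ['wheel','nipple_first','vial']:
        for r in bot.trace(t,c):
            m=r['pixels'][uv[:,1],uv[:,0]]
            print(t,round(r['score'],2),np.round(r['uv']),m.sum(),np.round(np.median(W[m],0),3),np.round(W[m][:,2].max(),3) if m.any() else '')
a=np.hstack([ims[0],ims[2]])
cv2.imwrite('pics/a.png',cv2.resize(ims[0],(784,588))[:,:,::-1])
cv2.imwrite('pics/b.png',cv2.resize(ims[2],(784,588))[:,:,::-1])
print(bot.get_obs())
E
```

```text
scene {'fx': 475.06625306010255, 'cx': 287.1240365217238, 'cy': 206.3048971335265} [[0.518, -0.568, 0.639, 1.048], [0.855, 0.325, -0.404, -0.306], [0.022, 0.756, 0.654, 0.498], [0.0, 0.0, 0.0, 1.0]]
wheel 0.82 [298. 218.] 17721 [ 0.623 -0.031  0.041] 0.091
nipple_first 0.76 [307. 150.] 567 [0.528 0.053 0.072] 0.091
nipple_first 0.24 [323. 233.] 811 [ 0.7   -0.027  0.073] 0.091
vial 0.78 [209. 309.] 335 [ 0.7   -0.196  0.024] 0.029
vial 0.69 [291. 195.] 448 [ 0.611 -0.024  0.07 ] 0.08
vial 0.58 [356. 305.] 292 [ 0.785 -0.037  0.022] 0.029
side {'fx': 507.18292035754047, 'cx': 276.1976522834186, 'cy': 216.82383887504824} [[0.969, 0.155, -0.19, 0.5], [-0.244, 0.541, -0.805, -0.565], [-0.022, 0.826, 0.563, 0.429], [0.0, 0.0, 0.0, 1.0]]
wheel 0.65 [248. 243.] 20936 [ 0.583 -0.052  0.041] 0.091
nipple_first 0.69 [185. 189.] 755 [0.521 0.048 0.071] 0.091
vial 0.87 [258. 213.] 543 [ 0.601 -0.03   0.067] 0.08
vial 0.66 [385. 229.] 209 [ 0.777 -0.04   0.019] 0.029
vial 0.62 [368. 316.] 427 [ 0.691 -0.201  0.021] 0.029
wrist {'fx': 325.19226210127806, 'cx': 280.999969873858, 'cy': 208.625478418
[... 353 characters left out ...]
 0.6, 'joint_pos': array([ 1.06363602e-05,  2.40539156e-01,  5.01616132e-03,  1.33522237e+00,
       -2.93110366e-05,  1.57079806e+00]), 'joint_vel': array([-0.00018953,  0.00032232,  0.00054355, -0.00082791,  0.0010282 ,
        0.00107594]), 'tau': array([ 4.96759549e-05, -3.71975935e+01,  2.52570981e+01,  1.46049359e-03,
        3.77862409e-05, -1.23545982e-05]), 'eef_pos': array([ 4.99995181e-01, -1.44978953e-06,  3.03943067e-01]), 'tool_rot': array([7.07103634e-01, 7.07109927e-01, 7.65475503e-06, 2.83805649e-05]), 'ft_force': array([-0.21352563,  0.68446347, -0.46633366]), 'ft_torque': array([-0.03140031,  0.01324815, -0.01881684]), 'grasp_force': 0.0, 'grip_width': 0.08537020442428059}
```

View pics/a.png

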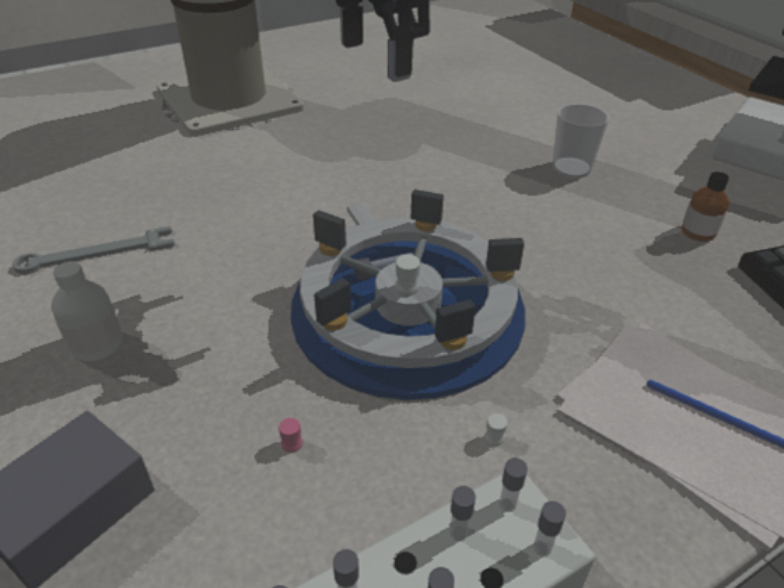

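View pics/b.png

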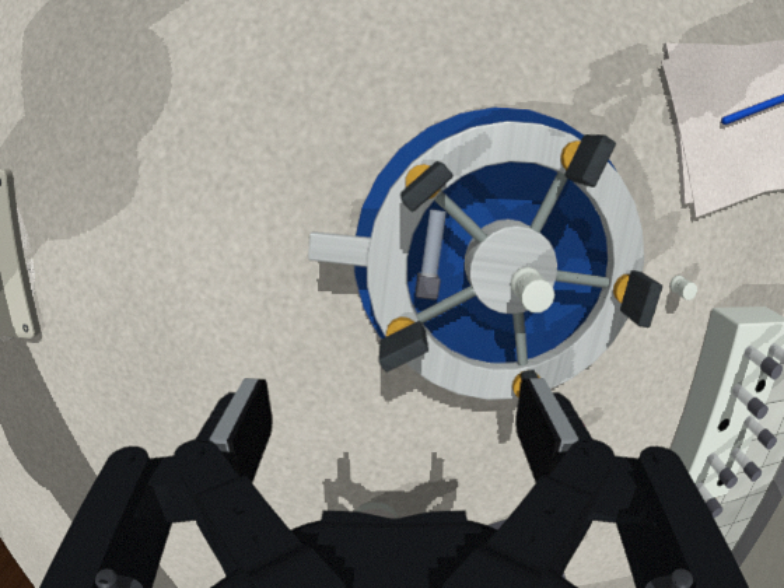

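The wrist view shows the ear at (335,250) pointing towards the robot. Clockwise from it, the first nipple is at (425,185) with its tab across, a tight one is at (588,160), and the second loose one is at (638,295). The vial is on the hub at (535,290). Next I'll fit the geometry.

```bash
cat > fit.py <<'E'
from h import *
from scipy.optimize import least_squares
def run(data):
    for c,W in data:
        near=np.hypot(W[:,0]-.605,W[:,1]+.02)<.18
        R=W[near&(abs(W[:,2]-.045)<.0035)]
        def res(q):
            r=np.hypot(R[:,0]-q[0],R[:,1]-q[1]); return np.clip(abs(r-.1)-.015,0,.01)+1e-3*(r-.1)*(abs(r-.1)<.03)
        q=min((least_squares(res,[x,y]) for x in(.59,.6,.61) for y in(-.03,-.02,-.01)),key=lambda s:s.cost)
        print(c,'centre',np.round(q.x,4),len(R))
        r=np.hypot(*(R[:,:2]-q.x).T);E=R[(r>.122)&(r<.165)]
        if len(E)>20:
            e=E[:,:2].mean(0)-q.x;print(' ear deg',np.degrees(np.arctan2(e[1],e[0])).round(1),len(E))
        T=W[near&(W[:,2]>.0865)&(W[:,2]<.094)]
        T=T[np.hypot(*(T[:,:2]-q.x).T)>.07]
        if len(T)<20: continue
        T=T[:,:2].astype(np.float32)
        g=np.zeros((400,400),np.uint8);ij=np.round((T-q.x)*1000+200).astype(int);g[ij[:,1],ij[:,0]]=255
        n,lab=cv2.connectedComponents(cv2.dilate(g,np.ones((5,5))))
        l=lab[ij[:,1],ij[:,0]]
        for k in range(1,n):
            P=T[l==k]
            if len(P)<15: continue
            (cx,cy),(w,h),a=cv2.minAreaRect(P*1000)
            if w<h:a+=90
            d=np.array([cx,cy])/1000-q.x
            print('  tab',round(cx,1),round(cy,1),'size',round(max(w,h)),round(min(w,h)),'axis',round((a+90)%180-90,1),'polar',np.degrees(np.arctan2(d[1],d[0])).round(1),'r',np.hypot(*d).round(4),len(P))
if __name__=='__main__': run([(c,np.load(c+'.npz')['W']) for c in('scene','side','wrist')])
E
python3 fit.py
```

```text
scene centre [ 0.5948 -0.0118] 5662
 ear deg 173.1 124
  tab 615.8 -109.8 size 37 13 axis -79.6 polar -77.9 r 0.1002 189
  tab 508.9 -60.3 size 35 14 axis 26.0 polar -150.6 r 0.0987 128
  tab 695.3 -23.8 size 36 14 axis 81.8 polar -6.8 r 0.1012 208
  tab 523.7 55.5 size 35 16 axis 46.5 polar 136.6 r 0.0979 116
  tab 638.3 78.4 size 36 13 axis 63.7 polar 64.3 r 0.1001 146
side centre [ 0.5902 -0.0144] 6818
 ear deg 172.8 232
  tab 612.8 -112.6 size 35 12 axis -79.4 polar -77.0 r 0.1008 214
  tab 506.2 -62.3 size 36 14 axis 29.0 polar -150.3 r 0.0967 218
  tab 692.8 -25.4 size 37 12 axis 82.2 polar -6.2 r 0.1032 147
  tab 520.2 53.7 size 36 13 axis 43.5 polar 135.8 r 0.0976 144
  tab 635.9 76.8 size 37 12 axis 64.9 polar 63.4 r 0.102 111
wrist centre [ 0.5887 -0.012 ] 13097
 ear deg 173.0 452
  tab 504.8 -60.6 size 35 12 axis 29.9 polar -149.9 r 0.097 395
  tab 691.3 -24.3 size 36 13 axis 81.1 polar -6.9 r 0.1033 292
  tab 518.5 55.4 size 36 12 axis 41.8 polar 136.1 r 0.0973 535
  tab 633.9 77.9 size 36 13 axis 66.4 polar 63.3 r 0.1006 419
```

Request:
step_arm([
  [[20,8,0],-10],
  [[40,15,30],-21],
  [[55,21,60],-32],
  [[55,21,80],-42],
  [[55,21,80],-53],
  [[55,21,80],-64],
  [[55,21,80],-74],
  [[55,21,80],-85],
  [[55,21,80],-96],
  [[55,21,80],-107],
  [[55,21,80],-117],
  [[55,21,80],-128],
], claw=-0.1)

```text
clock: 2.1
eef_pos: [0.5211, 0.055, 0.224]
tool_rot: [-0.326, 0.945, -0.0, 0.0]
ft_force: [-0.0, -0.3, 0.2]
grip_width: 0.047
grasp_force: 0.0
```

Request:
step_arm([
  [[0,0,0],-5.5],
  [[0,0,0],-5.5],
  [[0,0,0],-5.5],
])

```text
clock: 2.48
eef_pos: [0.521, 0.055, 0.2239]
tool_rot: [-0.368, 0.93, -0.0, 0.0]
ft_force: [-1.0, -0.6, 0.5]
grip_width: 0.0468
grasp_force: 0.0
```

```bash
cat > look.py <<'E'
from h import *
from fit import run
import sys
from scipy.spatial.transform import Rotation as R
o=bot.get_obs();M=R.from_quat(o['tool_rot']).as_matrix()
print('t',o['clock'],'tcp',np.round(o['eef_pos'],4),'ydir',np.degrees(np.arctan2(M[1,1],M[0,1])).round(1),'tilt',M[2,2].round(4),'j',np.round(o['joint_pos'],2),'w',o['grip_width'],'gf',o['grasp_force'],'F',o['ft_force'].round(1))
for c in sys.argv[2:]:
    p,im,d,W,uv=cloud(c,sys.argv[1]+'_'+c+'.png');run([(c,W)])
E
python3 look.py c wrist
```

```text
t 2.475 tcp [0.521  0.055  0.2239] ydir 133.1 tilt -1.0 j [ 0.11  0.34 -0.08  1.16 -0.   -0.65] w 0.04681296692940052 gf 0.0 F [-1.  -0.6  0.5]
wrist centre [ 0.5885 -0.0122] 18777
 ear deg 173.1 880
  tab 611.1 -110.1 size 36 13 axis -79.1 polar -77.0 r 0.1004 480
  tab 504.9 -60.9 size 36 13 axis 28.7 polar -149.8 r 0.0968 907
  tab 690.7 -24.5 size 36 14 axis 81.0 polar -6.8 r 0.1029 353
  tab 518.7 55.5 size 36 11 axis 42.7 polar 135.9 r 0.0973 784
```

View pics/c_wrist.png

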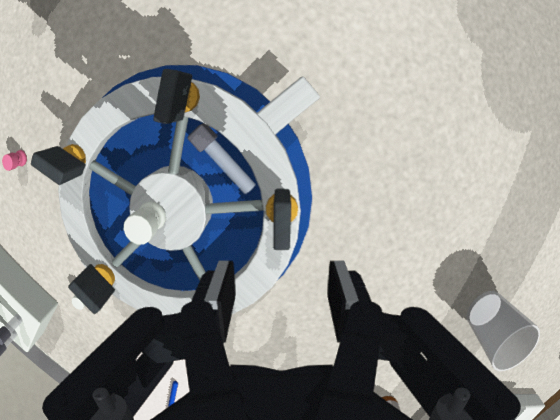

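The picture agrees with the fit: the first tab at (283,218) lies across its spoke, between the fingers, and the vial is at (140,228). I'll descend and grip.

Request:
step_arm([
  [[1.4,2,30],0.4],
  [[1.4,2,60],0.4],
  [[1.4,2,80],0.4],
  [[1.4,2,94],0.4],
  [[1.4,2,94],0.4],
])

```text
clock: 3.15
eef_pos: [0.518, 0.0554, 0.129]
tool_rot: [-0.365, 0.931, 0.0, -0.001]
ft_force: [0.1, 0.2, 0.1]
grip_width: 0.0469
grasp_force: 0.0
```

Request:
step_arm([
  [[0,0,0],0],
  [[0,0,0],0],
  [[0,0,0],0],
  [[0,0,0],0],
  [[0,0,0],0],
  [[0,0,0],0],
], claw=1)

```text
clock: 3.9
eef_pos: [0.5199, 0.0551, 0.1311]
tool_rot: [-0.365, 0.931, -0.001, 0.002]
ft_force: [2.3, -4.2, 5.7]
grip_width: 0.011
grasp_force: 62.2
```

```bash
python3 look.py d wrist
```

```text
t 3.9 tcp [0.5199 0.0551 0.1311] ydir 132.8 tilt -1.0 j [ 0.11  0.42 -0.22  0.93 -0.   -0.64] w 0.011031174587824492 gf 62.16469645500183 F [ 2.3 -4.2  5.7]
wrist centre [ 0.5879 -0.0116] 28087
 ear deg 173.3 2195
  tab 504.9 -60.8 size 36 13 axis 27.7 polar -149.3 r 0.0965 2214
  tab 690.8 -24.5 size 36 13 axis 80.4 polar -7.2 r 0.1038 391
  tab 519.3 52.4 size 35 34 axis 8.9 polar 137.0 r 0.0938 2290
```

Request:
step_arm([
  [[-0.7,-1,0],8],
  [[-0.7,-1,0],17],
  [[-0.7,-1,0],26],
  [[-0.7,-1,0],35],
  [[-0.7,-1,0],44],
  [[-0.7,-1,0],53],
  [[-0.7,-1,0],62],
  [[-0.7,-1,0],71],
  [[-0.7,-1,0],80],
  [[-0.7,-1,0],85.6],
  [[-0.7,-1,0],85.6],
  [[-0.7,-1,0],85.6],
])

```text
clock: 5.45
eef_pos: [0.5202, 0.0556, 0.1311]
tool_rot: [0.365, 0.931, 0.001, 0.001]
ft_force: [-0.2, -0.9, 8.5]
grip_width: 0.0115
grasp_force: 62.5
```

```bash
python3 look.py e scene
```

```text
t 5.45 tcp [0.5202 0.0556 0.1311] ydir 47.2 tilt -1.0 j [ 0.11  0.43 -0.21  0.93  0.    0.85] w 0.011476941311580308 gf 62.497912645339966 F [-0.2 -0.9  8.5]
scene centre [ 0.5952 -0.0121] 5696
 ear deg 173.0 117
  tab 615.5 -110.1 size 36 13 axis -79.2 polar -78.3 r 0.1001 187
  tab 509.2 -60.9 size 35 13 axis 30.0 polar -150.4 r 0.0989 128
  tab 695.7 -24.4 size 36 13 axis 81.7 polar -7.0 r 0.1012 204
  tab 525.9 56.2 size 33 32 axis 11.7 polar 135.4 r 0.0973 165
  tab 638.5 78.2 size 35 14 axis 64.6 polar 64.4 r 0.1002 147
```

Turned. I'll release to a moderate opening, rise, and check.

Request:
step_arm([
  [[0,0,0],0],
  [[0,0,0],0],
  [[0,0,0],0],
  [[0,0,0],0],
], claw=-0.1)

```text
clock: 6.0
eef_pos: [0.5195, 0.0553, 0.1296]
tool_rot: [0.365, 0.931, -0.0, -0.0]
ft_force: [0.0, -0.1, -0.6]
grip_width: 0.0466
grasp_force: 0.0
```

Request:
step_arm([
  [[0,0,-20],0],
  [[0,0,-50],0],
  [[0,0,-80],0],
  [[0,0,-94],0],
  [[0,0,-94],0],
])

```text
clock: 6.62
eef_pos: [0.5203, 0.0553, 0.2246]
tool_rot: [0.365, 0.931, 0.0, 0.001]
ft_force: [-0.0, -0.1, -0.5]
grip_width: 0.0469
grasp_force: 0.0
```

```bash
python3 look.py f wrist
```

```text
t 6.625 tcp [0.5203 0.0553 0.2246] ydir 47.2 tilt -1.0 j [ 0.11  0.33 -0.08  1.15  0.    0.85] w 0.04690635176147066 gf 0.0 F [-0.  -0.1 -0.5]
wrist centre [ 0.5881 -0.0122] 11363
 ear deg 172.8 671
  tab 504.1 -61.1 size 34 14 axis 28.8 polar -149.8 r 0.0973 451
  tab 518.7 56.0 size 36 11 axis -43.3 polar 135.5 r 0.0973 793
  tab 634.4 79.2 size 33 13 axis 65.3 polar 63.2 r 0.1024 429
```

View pics/f_wrist.png

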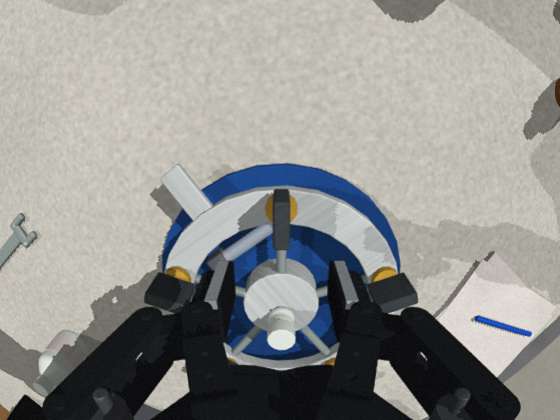

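The first tab at (282,220) is in line with its spoke (-43.3° against -42.8°), and the vial is upright at (281,330). I'll move to the second.

Request:
step_arm([
  [[-20,7,0],-10],
  [[-50,17,0],-21],
  [[-85,27,0],-32],
  [[-120,38,0],-42],
  [[-150,48,0],-53],
  [[-170,55,0],-64],
  [[-180,58,0],-74],
  [[-180,58,0],-85],
  [[-180,58,0],-96],
  [[-180,58,0],-106],
  [[-180,58,0],-116],
  [[-180,58,0],-124],
])

```text
clock: 8.18
eef_pos: [0.6905, -0.0244, 0.2212]
tool_rot: [-0.653, 0.758, 0.001, -0.001]
ft_force: [0.2, -1.0, -0.0]
grip_width: 0.0472
grasp_force: 0.0
```

Request:
step_arm([
  [[0,0,0],0],
  [[0,0,0],0],
])

```text
clock: 8.43
eef_pos: [0.6909, -0.0244, 0.2226]
tool_rot: [-0.65, 0.76, 0.001, -0.001]
ft_force: [-0.3, -1.0, 0.4]
grip_width: 0.047
grasp_force: 0.0
```

```bash
python3 look.py g wrist
```

```text
t 8.425 tcp [ 0.6909 -0.0244  0.2226] ydir 171.1 tilt -1.0 j [-0.04  0.67  0.47  1.37  0.   -1.45] w 0.04704969673575625 gf 0.0 F [-0.3 -1.   0.4]
wrist centre [ 0.5907 -0.0125] 20216
 ear deg 173.3 448
  tab 611.8 -110.8 size 36 13 axis -79.4 polar -77.9 r 0.1005 970
  tab 505.9 -61.3 size 35 13 axis 28.9 polar -150.1 r 0.0978 538
  tab 691.6 -25.2 size 36 11 axis 81.4 polar -7.1 r 0.1017 804
  tab 519.6 54.8 size 39 12 axis -43.3 polar 136.5 r 0.0979 368
```

View pics/g_wrist.png

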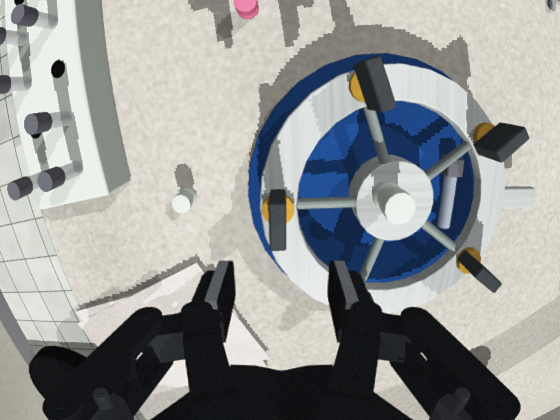

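The second tab at (278,218) lies across its spoke, between the fingers. I'll descend and grip.

Request:
step_arm([
  [[0.2,-0.7,30],-0.2],
  [[0.2,-0.7,60],-0.2],
  [[0.2,-0.7,80],-0.2],
  [[0.2,-0.7,92],-0.2],
  [[0.2,-0.7,92],-0.2],
])

```text
clock: 9.1
eef_pos: [0.6914, -0.0247, 0.1309]
tool_rot: [-0.652, 0.758, 0.001, -0.001]
ft_force: [0.1, -0.3, 0.3]
grip_width: 0.0469
grasp_force: 0.0
```

Request:
step_arm([
  [[0,0,0],0],
  [[0,0,0],0],
  [[0,0,0],0],
  [[0,0,0],0],
  [[0,0,0],0],
  [[0,0,0],0],
], claw=1)

```text
clock: 9.85
eef_pos: [0.6929, -0.0248, 0.1335]
tool_rot: [-0.652, 0.758, -0.001, 0.001]
ft_force: [1.4, 0.1, 5.0]
grip_width: 0.0111
grasp_force: 60.9
```

```bash
python3 look.py i
```

```text
t 9.85 tcp [ 0.6929 -0.0248  0.1335] ydir 171.4 tilt -1.0 j [-0.04  0.73  0.33  1.17 -0.   -1.46] w 0.011128704307633127 gf 60.868223905563354 F [1.4 0.1 5. ]
```

Request:
step_arm([
  [[0,-1,0],8],
  [[0,-1,0],17],
  [[0,-1,0],26],
  [[0,-1,0],35],
  [[0,-1,0],44],
  [[0,-1,0],53],
  [[0,-1,0],62],
  [[0,-1,0],71],
  [[0,-1,0],80],
  [[0,-1,0],88.4],
  [[0,-1,0],88.4],
  [[0,-1,0],88.4],
])

```text
clock: 11.35
eef_pos: [0.6932, -0.0249, 0.1334]
tool_rot: [0.061, 0.998, 0.0, 0.001]
ft_force: [-1.0, -0.4, 6.9]
grip_width: 0.0112
grasp_force: 61.2
```

Request:
step_arm([
  [[0,0,0],0],
  [[0,0,0],0],
  [[0,0,0],0],
  [[0,0,0],0],
], claw=-0.1)

```text
clock: 11.85
eef_pos: [0.6928, -0.0249, 0.1315]
tool_rot: [0.061, 0.998, -0.0, -0.0]
ft_force: [-1.3, -0.1, -0.6]
grip_width: 0.0471
grasp_force: 0.0
```

Request:
step_arm([
  [[0,0,-20],0],
  [[0,0,-50],0],
  [[0,0,-80],0],
  [[0,0,-94],0],
  [[0,0,-94],0],
])

```text
clock: 12.48
eef_pos: [0.6935, -0.0249, 0.2269]
tool_rot: [0.061, 0.998, 0.0, 0.001]
ft_force: [-0.2, -0.8, 0.1]
grip_width: 0.0469
grasp_force: 0.0
```

```bash
python3 look.py k wrist scene
```

```text
t 12.475 tcp [ 0.6935 -0.0249  0.2269] ydir 83.0 tilt -1.0 j [-0.04  0.67  0.48  1.38  0.    0.09] w 0.0468958614162421 gf 0.0 F [-0.2 -0.8  0.1]
wrist centre [ 0.5923 -0.0125] 21842
  tab 611.5 -110.5 size 37 12 axis -79.0 polar -79.0 r 0.0999 799
  tab 691.4 -24.5 size 36 11 axis -7.5 polar -6.9 r 0.0998 785
  tab 634.1 77.8 size 36 12 axis 65.7 polar 65.2 r 0.0995 802
scene centre [ 0.5947 -0.0113] 5561
 ear deg 173.5 123
  tab 615.5 -110.1 size 36 13 axis -78.7 polar -78.1 r 0.101 187
  tab 509.2 -61.0 size 36 13 axis 30.1 polar -149.8 r 0.0989 132
  tab 694.6 -24.2 size 37 12 axis -8.4 polar -7.4 r 0.1007 190
  tab 638.8 80.2 size 31 14 axis 66.1 polar 64.3 r 0.1015 107
```

View pics/k_scene.png

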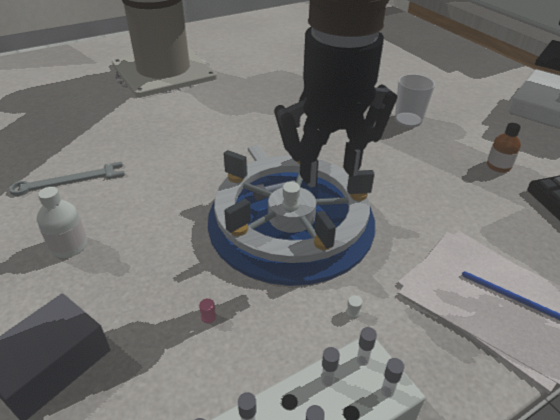

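The second tab at (325,229) now lies along its spoke (-7.5° against -7°). The vial stands upright on the hub at (291,197), and the gripper is clear above. I'm handing it in.

```bash
python3 -c "
from workcell import bot
print(bot.job_done())"
```

```text
the job is handed in; nothing more can be done
None
```

I turned both loose nipples a quarter turn clockwise, first then second; each tab is within about 1° of its spoke, the gripper is clear, the vial is still standing, and the job was handed in at about 12.6 s.

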